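# Clamp a gel cassette in the casting clamp

### The job

Get the blue-framed gel cassette ready for casting: wind the casting clamp open with its red crank handle, slide the blue cassette up out of its slot in the white rack, and stand it upright on the clamp's rubber bed, centred across the jaws. Then wind the handwheel the other way until the sprung pressure plate touches the cassette, and about a quarter turn more, so that the half-compressed springs (about 4 mm) hold it squarely against the back jaw; never drive the springs solid. Leave the other two cassettes in the rack, and do not knock over or shift the two bottles beside the clamp.

Things in the scene. Friction and masses are not known exactly. Their poses are not given: they have to be found in the camera images.
- casting_clamp: grey bench clamp fixed to the counter, 155 x 124 mm without the wheel. Origin: on the counter below the middle of the fixed back jaw's rubber face; x points from the handwheel along the clamp to the back jaw, y across, z up. Back jaw: face at x = 0, 106 mm wide, top 72 mm up. Bearing block at x -98 to -120 mm, 74 mm high. Aluminium disc handwheel, 84 mm diameter, x -129 to -143 mm, axis along x
- clamp_bed (a point): middle of the edge of the rubber bed at the back jaw: on the jaw's face (x = 0), at the bed's top, 20 mm above the counter. The bed is flat, 112 mm across, and reaches 45 mm from here towards the wheel
- plate_face (a point): middle of the upper edge of the moving pressure plate's rubber face, 71 mm above the counter: the plate, 106 mm wide and 8 mm thick, faces the back jaw. Behind it the aluminium carriage, 72 mm high
- wheel_axis (a point): point on the handwheel's axis, 171 mm from the back jaw's face on the wheel side, 65 mm above the counter, in the plane in which crank_grip goes round
- crank_grip (a point): middle of the red crank handle: a freely revolving round handle 18 mm in diameter and 52 mm long that sticks out of the wheel's face away from the jaws, parallel to the wheel's axis and 32 mm from it. The wheel's face is 28 mm from this point, the handle's free end 24 mm
- handwheel (a joint): turn of the handwheel in rad, 0 with the clamp shut; grows as it opens. The handle stands straight above the axis at 0 and at full turns, and towards the clamp's +y at +1.57. Seen from the handle side, clockwise shuts the clamp. 16 mm of carriage travel a turn; it stays where it is left
- carriage (a joint): opening of the clamp in m: distance from the back jaw's face to the pressure plate's face while the springs are relaxed; 0 shut, 0.034 fully open. Driven by the handwheel
- pressure_plate (a joint): how far the sprung pressure plate is pushed back into the carriage, in m: 0 relaxed, 0.008 springs solid. Actual gap between the faces = carriage + pressure_plate values
- cassette_rack: white plastic rack fixed to the counter, 116 (x) by 128 mm (y), 57 mm high; origin at the centre of its underside. Five upright slots at y = -42, -21, 0, 21, 42 mm, each 13 mm wide between fins at its two ends; floor 12 mm up, fins' tops 57 mm. The cassettes stand in slots -42, 0 and 42 mm, in any order, thin side along the rack's y
- cassette_blue: blue-framed gel cassette with clear windows, a plate 10 mm thick (its x), 100 mm wide (y) and 100 mm high (z), 120 g; origin at the middle of its lower edge
- cassette_orange: orange-framed gel cassette, same size and origin; stays in the rack
- cassette_white: white-framed gel cassette, same size and origin; stays in the rack
- wash_bottle: white round bottle with blue cap, 62 mm diameter, 150 mm high, standing on the counter close to one side of the clamp; origin at the centre of its underside
- diluent_bottle: white round bottle with a white cap and green band, 50 mm diameter, 120 mm high, standing close to the other side of the clamp; origin at the centre of its underside
Mind the look-alikes: they are no part of the job. What is shaped like the cassette_blue but green or pink is not meant.

How it is judged:
By the outcome, as a careful person would: the job done as asked, in the order asked, and still so for the second after the job is handed in, with the robot touching nothing.
It also fails if it takes over 72 s, if anything falls off the work surface, if the arm or the gripper's body presses on something with over 40 N, if the wrist force passes 120 N, or if a joint passes its speed limit or range.

### The arm

A 7-joint arm with a two-finger parallel gripper is mounted at the origin on a cart in front of the work surface, level with it; the furniture and walls round the work are solid. World frame = base frame: x ahead of the robot, y to its left, z up, the work surface at z = 0. Lengths are in m, angles in rad, forces in N, time in s.
With the tool pointing down it reaches from about 0.425 to 0.875 m from the base axis. Payload 4.7 kg.
Tool frame: the origin (TCP) lies at the very end of the fingers, on their centre line; the grasp point (between the pads) lies 19 mm behind it; z points along the fingers, y is the direction in which the jaws open and shut (so a half turn about z gives the same grasp; the last joint's range is limited). The gripper opens to 87 mm and grips with 3 to 60 N. Pads are 19 mm wide; open, the fingers measure 117 mm over their backs; the gripper's body (75 mm by 190 mm) begins 51 mm behind the grasp point.
Start: joints at [-1.103, 0.321, -0.07, 1.45, 0.023, 1.371, -0.057], TCP at [0.285, 0.584, 0.223] pointing down, gripper open.
Joint ranges: [-2.86, 2.86], [-0.3, 2.09], [-1.38, 1.24], [0.06, 2.45], [-1.56, 4.7], [0.09, 2.05], [-2.69, 2.69]. Speed limits (rad/s): [2.57, 2.57, 3.14, 3.14, 3.14, 3.14, 3.14].

### API

Orientations are given as a rotation vector (axis times angle).
In Python, from bench import get_state, get_image, close_job gives the robot as it stands.
- The arm moves only by the tool send_rows, never from a script. Its argument "steps" is a list of rows, each an object with "claw": the finger opening in m, from 0 to 0.087; "offset": the shift along the tool's x, y, z in m, a list of three; "turn": the turn about the tool's z in rad. In form: [{"claw": claw, "offset": [tx, ty, tz], "turn": turn}, ...]. A call has 1 to 12 rows; each row is the pose to reach, as a shift and turn from the pose measured when the call began, along the tool's axes at that moment; what a row does not reach only later rows make up. A row lasts 1/8 s, in which the tool goes at most 62.5 mm and 10.7 degrees, less where a joint would pass 70% of its speed; a pose out of reach is approached as far as the arm can. A call with a gripper value outside its range is refused whole. The fingers move at their own pace and stop on an object; "squeeze" is the grip in N (left out, the last holds). Time passes only in rows, so rows that repeat a pose let the fingers close. It gives the time, the measured TCP pose, the force and the opening at its end, in the units of the state.
- get_state(): the state, without advancing time (a new reading comes with each control period).
- get_image(name): name is "scene" or "top" or "wrist"; returns a dict with "pixels" (420x560x3 uint8, blue, green, red), "fx", "fy", "cx", "cy" (pixels), "R" (3x3) and "t" (3): a world point X has camera coordinates R X + t. Camera axes: x right, y down, z forward; pixel columns grow to the right and rows downward; lengths in m; the calibration is good to about 2 mm. A picture is of the moment at which its call begins. There is no depth.
- close_job(): hands the job in, once; it reports no verdict.
The state is a dict: "time": time; "joint_positions": joint angles; "qd": joint speeds; "joint_torque": joint torques, N m; "position": TCP position; "tool_rot": TCP orientation; "ft_force": force on the tool from outside, world axes, zero at the start; "torque": the same for the moment, N m; "grip_width": opening from 0.0 (shut) to 1.0 (fully open).
Only numpy, scipy, OpenCV 4.12 (cv2) and the standard library are available. Lean on these libraries where they do the work, as an engineer would, in place of code of your own. Each camera call takes 0.05 s, during which the arm holds its last target. There are 200 camera calls.

## Working session

There is one attempt and no reset: what is moved stays moved. The work goes in short steps, Python scripts to look and compute and a tool call to move; the robot and the scene stay as the last step left them, time stands still between calls to the robot, and variables do not carry over. Pictures are saved under pics/ and viewed, about 8 in all and at most 12, crops included, and the job is handed in when it is done.

Besides the shell and the picture viewer there is one more tool, called after "Call:" by a JSON object that holds its "name" and its "arguments", one argument or row to a line. send_rows: Moves the arm, as the interface text tells. Its arguments: {"type":"object","properties":{"steps":{"type":"array","items":{"type":"object","properties":{"claw":{"type":"number"},"offset":{"type":"array","items":{"type":"number"}},"turn":{"type":"number"}}}},"squeeze":{"type":"number"}},"required":["steps"]}

```bash
mkdir -p pics; ls
cat > h.py <<'E'
import numpy as np,cv2
from scipy.spatial.transform import Rotation as Ro
from bench import get_state,get_image
def ray(im,u,v,z):
    R=np.array(im['R']);t=np.array(im['t']);c=-R.T@t
    d=R.T@np.array([(u-im['cx'])/im['fx'],(v-im['cy'])/im['fy'],1])
    return c+d*(z-c[2])/d[2]
def proj(im,X):
    p=np.array(im['R'])@np.array(X)+np.array(im['t']);return np.array([im['fx']*p[0]/p[2]+im['cx'],im['fy']*p[1]/p[2]+im['cy']])
def tri(a,ua,b,ub):
    A=[];r=[]
    for im,(u,v) in((a,ua),(b,ub)):
        R=np.array(im['R']);t=np.array(im['t'])
        for k,w in((0,(u-im['cx'])/im['fx']),(1,(v-im['cy'])/im['fy'])):
            A.append(R[k]-w*R[2]);r.append(w*t[2]-t[k])
    s=np.linalg.lstsq(np.array(A),np.array(r),rcond=None);return s[0]
E
python3 - <<'E'
from h import *
s=get_state();print(s['position'],s['tool_rot'],s['time'])
for n in('scene','top'):
    im=get_image(n);cv2.imwrite(f'pics/{n}0.png',im['pixels']);print(n,-np.array(im['R']).T@np.array(im['t']),im['fx'])
a=cv2.imread('pics/scene0.png');b=cv2.imread('pics/top0.png')
E
```

```text
pics
[0.28475081 0.58368531 0.22145189] [-7.06594835e-01 -3.06077386e+00  2.97364412e-03] 0.0
scene [-1.1075936  -0.52521833  1.05214474] 466.92164878568116
top [-0.14079328  0.03246859  1.52396493] 454.9994841150705
```

View pics/scene0.png

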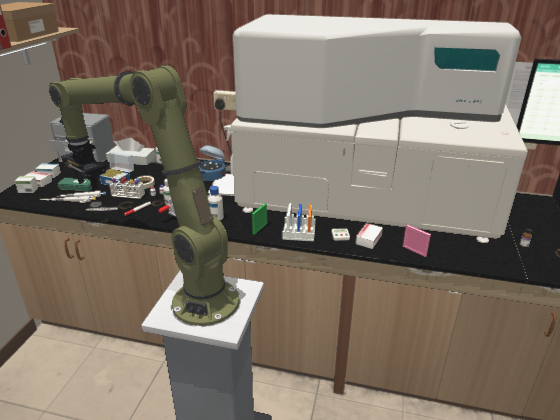

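View pics/top0.png

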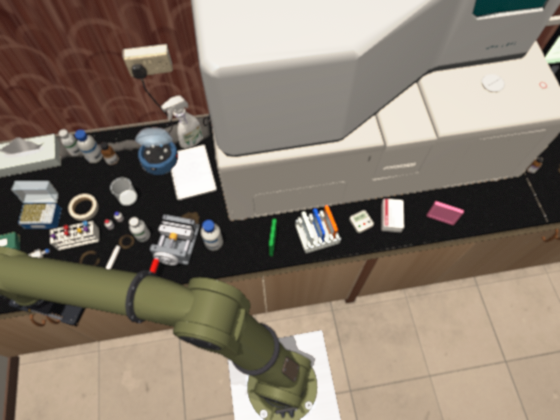

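The top view shows the clamp near (175,240), with its red handle at (155,265) and the bottles at (138,230) and (211,235). The rack is at (317,228), with white, blue and orange cassettes from left to right. Candidates for the cassette: green plate (272,237), pink plate (445,212), blue in the rack (320,222). The blue one in the rack fits the description. I'll confirm it in an enlarged crop.

Run:
```python
from h import *
im=get_image('top');p=im['pixels']
a=cv2.resize(p[195:285,120:220],None,fx=4,fy=4,interpolation=cv2.INTER_CUBIC)
b=cv2.resize(p[195:285,270:360],None,fx=4,fy=4,interpolation=cv2.INTER_CUBIC)
cv2.imwrite('pics/c1.png',np.hstack([a,b]))
for n,q in(('rack',(317,228)),('clamp',(175,240)),('handle',(155,265)),('green',(272,237))):print(n,ray(im,*q,.06).round(3))
```

```text
rack [ 0.486 -0.21   0.06 ]
clamp [0.525 0.286 0.06 ]
handle [0.445 0.359 0.06 ]
green [ 0.479 -0.048  0.06 ]
```

View pics/c1.png

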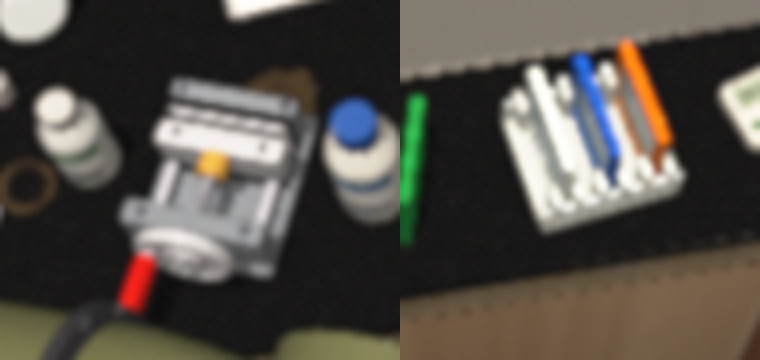

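The crop confirms it: the blue cassette is in the middle slot of the white rack, and the green and pink plates are loose. The clamp's jaw is at crop (235,92), the wheel at (185,250) and the red handle at (138,283), on the clamp's +y side. I'll move above the clamp for a closer look.

Call:
{"name": "send_rows", "arguments": {
  "steps": [
    {"claw":0.06,"offset":[-0.05,-0.035,-0.04],"turn":-0.1},
    {"claw":0.06,"offset":[-0.1,-0.07,-0.08],"turn":-0.2},
    {"claw":0.06,"offset":[-0.15,-0.105,-0.08],"turn":-0.3},
    {"claw":0.06,"offset":[-0.2,-0.14,-0.08],"turn":-0.4},
    {"claw":0.06,"offset":[-0.25,-0.18,-0.08],"turn":-0.4},
    {"claw":0.06,"offset":[-0.262,-0.184,-0.08],"turn":-0.4},
    {"claw":0.06,"offset":[-0.262,-0.184,-0.08],"turn":-0.4},
    {"claw":0.06,"offset":[-0.262,-0.184,-0.08],"turn":-0.4}
  ]
}}

```text
time: 1.15
position: [0.4387, 0.305, 0.3018]
tool_rot: [-0.082, -3.139, 0.001]
ft_force: [0.5, 0.6, 0.2]
grip_width: 0.688
```

Run:
```python
from h import *
s=get_state();print(s['position'],s['tool_rot'],s['time'])
print(Ro.from_rotvec(s['tool_rot']).as_matrix().round(3))
w=get_image('wrist');c=get_image('scene');t=get_image('top')
np.save('pics/m.npy',[w,c,t],allow_pickle=True)
print(-np.array(w['R']).T@np.array(w['t']))
cv2.imwrite('pics/w1.png',w['pixels']);print('clamp px in scene',proj(c,[.5,.3,.06]),'top',proj(t,[.5,.3,.06]))
```

```text
[0.43868736 0.30502839 0.3017573 ] [-8.16614604e-02 -3.13907951e+00  1.35948447e-03] 1.15
[[-0.999  0.052 -0.001]
 [ 0.052  0.999 -0.001]
 [ 0.001 -0.001 -1.   ]]
[0.37155535 0.3076599  0.46308696]
clamp px in scene [183.09644952 204.34774144] top [171.38367073 247.35242874]
```

View pics/w1.png

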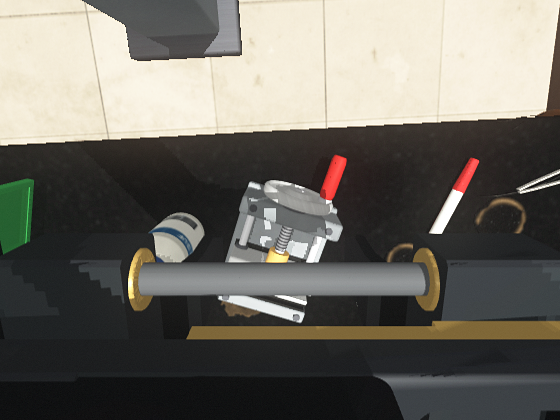

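The wrist view shows the red handle from (340,158) to (325,198), the wheel around (298,197), the bearing block around (290,220) and the wash bottle at (180,235). I'll enlarge it to pick corners.

Run:
```python
from h import *
w,c,t=np.load('pics/m.npy',allow_pickle=True)
p=w['pixels'];cv2.imwrite('pics/w2.png',cv2.resize(p[148:268,215:365],None,fx=5,fy=5,interpolation=cv2.INTER_CUBIC))
def red(im,box):
    x0,y0,x1,y1=box;h=cv2.cvtColor(im['pixels'],cv2.COLOR_BGR2HSV)
    m=((h[...,0]<6)|(h[...,0]>174))&(h[...,1]>180)&(h[...,2]>110);k=np.zeros_like(m);k[y0:y1,x0:x1]=m[y0:y1,x0:x1]
    ys,xs=np.nonzero(k);print(len(xs),xs.min(),xs.max(),ys.min(),ys.max()); return cv2.minAreaRect(np.c_[xs,ys].astype(np.float32)),(xs.mean(),ys.mean())
a=red(w,(300,140,360,215));b=red(t,(130,245,175,290));print(a,b)
print('mid',tri(w,a[1],t,b[1]))
for z in(.033,.05,.065,.08,.097):print(z,ray(w,*a[1],z).round(3),ray(t,*b[1],z).round(3))
```

```text
558 320 346 155 199
84 149 157 259 273
(((332.83575439453125, 177.07662963867188), (14.951258659362793, 45.19551467895508), 19.98310661315918), (np.float64(332.2204301075269), np.float64(177.88351254480287))) (((153.40000915527344, 266.3000183105469), (6.008327484130859, 14.230247497558594), 18.434947967529297), (np.float64(153.39285714285714), np.float64(266.14285714285717)))
mid [0.44511653 0.36347373 0.05436593]
0.033 [0.45  0.364 0.033] [0.453 0.371 0.033]
0.05 [0.447 0.362 0.05 ] [0.446 0.367 0.05 ]
0.065 [0.444 0.36  0.065] [0.44  0.363 0.065]
0.08 [0.441 0.358 0.08 ] [0.434 0.36  0.08 ]
0.097 [0.438 0.356 0.097] [0.427 0.356 0.097]
```

View pics/w2.png

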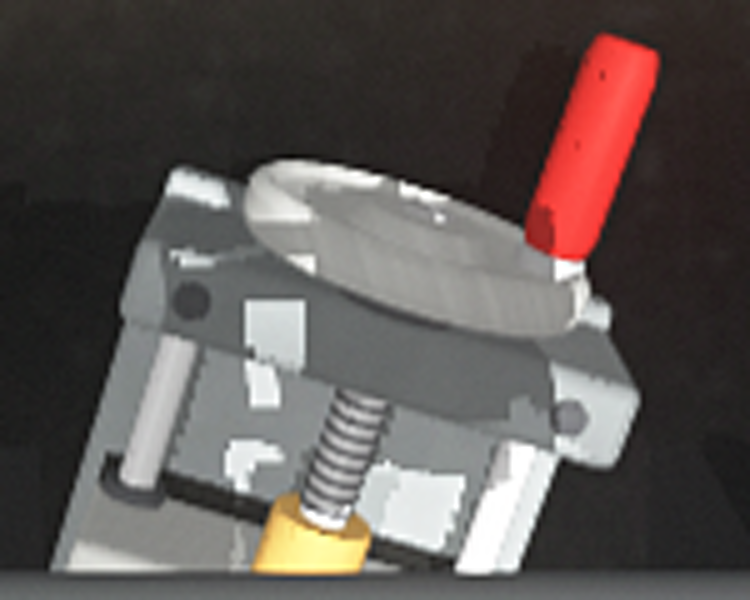

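The crop shows the wheel rim's left and right extremes at crop (249,200) and (586,300), the jaw-side edge of the block from (125,318) to (600,465), and the handle axis from (630,45) to (560,245).

Run:
```python
from h import *
w,c,t=np.load('pics/m.npy',allow_pickle=True)
P=lambda x,y,z:ray(w,215+x/5,148+y/5,z)[:2]
an=lambda v:np.degrees(np.arctan2(v[1],v[0])).round(1)
for z in(.05,.06):
  a,b=P(630,50,z),P(560,243,z);print('handle',z,a.round(4),b.round(4),np.linalg.norm(b-a).round(4),an(b-a))
a,b=P(125,318,.074),P(600,465,.074);print('block edge',a,b,np.linalg.norm(b-a),an(b-a))
a,b=P(249,200,.065),P(586,300,.065);print('wheel',a,b,(a+b)/2,np.linalg.norm(b-a),an(b-a))
# top view: jaw top edge ends, block
Q=lambda x,y,z:ray(t,120+x/4,195+y/4,z)[:2]
a,b=Q(175,80,.072),Q(300,102,.072);print('jaw back edge',a,b,np.linalg.norm(b-a),an(b-a),(a+b)/2)
```

```text
handle 0.05 [0.4237 0.3724] [0.4696 0.355 ] 0.0491 -20.8
handle 0.06 [0.4225 0.3708] [0.4672 0.3538] 0.0479 -20.8
block edge [0.47659239 0.25159608] [0.51811504 0.36057049] 0.11661711655454018 69.1
wheel [0.45213968 0.28136901] [0.48011653 0.35909214] [0.46612811 0.32023057] 0.08260501844358606 70.2
jaw back edge [0.62271814 0.31610064] [0.58242628 0.20922179] 0.1142213812149665 -110.7 [0.60257221 0.26266122]
```

Call:
{"name": "send_rows", "arguments": {
  "steps": [
    {"claw":0.05,"offset":[0.009,0.03,0.03],"turn":0.1},
    {"claw":0.05,"offset":[0.009,0.059,0.07],"turn":0.2},
    {"claw":0.05,"offset":[0.009,0.059,0.12],"turn":0.311},
    {"claw":0.05,"offset":[0.009,0.059,0.165],"turn":0.311},
    {"claw":0.05,"offset":[0.009,0.059,0.165],"turn":0.311},
    {"claw":0.05,"offset":[0.009,0.059,0.165],"turn":0.311}
  ]
}}

```text
time: 2.05
position: [0.4329, 0.3658, 0.1385]
tool_rot: [0.563, 3.09, 0.001]
ft_force: [0.1, 0.1, 1.2]
grip_width: 0.578
```

Run:
```python
from h import *
s=get_state();print(s['position'],s['tool_rot'],s['time'])
print(Ro.from_rotvec(s['tool_rot']).as_matrix().round(3))
w0,c0,t0=np.load('pics/m.npy',allow_pickle=True)
w=get_image('wrist');c=get_image('scene');t=get_image('top')
np.save('pics/m2.npy',[w,c,t],allow_pickle=True)
def red(im,g,r):
    u,v=proj(im,g);h=cv2.cvtColor(im['pixels'],cv2.COLOR_BGR2HSV)
    m=((h[...,0]<6)|(h[...,0]>174))&(h[...,1]>150)&(h[...,2]>60)
    Y,X=np.mgrid[:420,:560];m&=(abs(X-u)<r)&(abs(Y-v)<r);ys,xs=np.nonzero(m)
    print((u,v),len(xs)); return (cv2.minAreaRect(np.c_[xs,ys].astype(np.float32)),xs.min(),xs.max(),ys.min(),ys.max()) if len(xs) else None
for im,r in((w,80),(c,30),(t,15)):print(red(im,[.445,.361,.06],r))
cv2.imwrite('pics/w3.png',np.hstack([w['pixels'][:, :],cv2.resize(c['pixels'][150:240,130:230],None,fx=2.4,fy=2.4)[:420].copy() if 0 else w['pixels'][:,:1]]))
```

```text
[0.43289005 0.36582474 0.13848864] [5.63324137e-01 3.09023617e+00 7.71735367e-04] 2.05
[[-0.936  0.353  0.001]
 [ 0.353  0.936  0.   ]
 [-0.     0.001 -1.   ]]
(np.float64(284.22875422099713), np.float64(229.47965168816887)) 1680
(((284.0, 226.5), (69.0, 24.0), 90.0), np.int64(272), np.int64(296), np.int64(192), np.int64(261))
(np.float64(164.44984509950547), np.float64(208.76292166274064)) 47
(((163.10000610351562, 208.7000274658203), (4.0249223709106445, 11.180339813232422), 63.43495178222656), np.int64(158), np.int64(168), np.int64(205), np.int64(212))
(np.float64(154.3674586639235), np.float64(265.1218594159312)) 53
(((152.5, 270.5), (7.0, 7.0), 90.0), np.int64(149), np.int64(156), np.int64(267), np.int64(274))
```

View pics/w3.png

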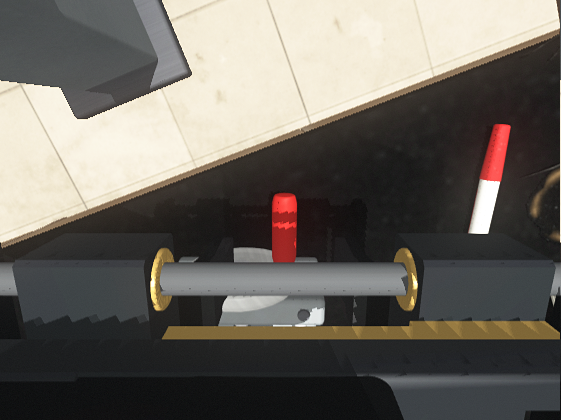

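The wrist view now shows the handle exactly along the tool's x, column 284, free end at row 193, so the yaw is right. I'll triangulate its free end.

Run:
```python
from h import *
w0,c0,t0=np.load('pics/m.npy',allow_pickle=True)
w,c,t=np.load('pics/m2.npy',allow_pickle=True)
X=tri(w0,(341.2,156.5),w,(284.5,195));print('end tri',X,'scene',tri(w,(284.5,226.5),c,(163.1,208.7)),tri(w0,(332.8,177.1),c,(163.1,208.7)))
R=np.array([[.936,-.353],[.353,.936]])
for z in(.055,.06,.065,.07):
  e=ray(w,284.5,195,z)[:2];print(z,e.round(4),'clamp-axes coords of end',(R@e).round(4))
print('tcp',R@np.array([.4329,.3658]))
```

```text
end tri [0.42029584 0.37043178 0.06408448] scene [0.44103131 0.36348198 0.06292293] [0.44269114 0.36311091 0.06160553]
0.055 [0.4223 0.3697] clamp-axes coords of end [0.2647 0.4951]
0.06 [0.4212 0.3701] clamp-axes coords of end [0.2636 0.4951]
0.065 [0.4201 0.3705] clamp-axes coords of end [0.2625 0.4951]
0.07 [0.4191 0.3709] clamp-axes coords of end [0.2613 0.4951]
tcp [0.276067  0.4952025]
```

Call:
{"name": "send_rows", "arguments": {
  "squeeze": 45,
  "steps": [
    {"claw":0.05,"offset":[0.002,0,0.04],"turn":0},
    {"claw":0.05,"offset":[0.002,0,0.08],"turn":0},
    {"claw":0.05,"offset":[0.002,0,0.0945],"turn":0},
    {"claw":0.05,"offset":[0.002,0,0.0945],"turn":0},
    {"claw":0.0,"offset":[0.002,0,0.0945],"turn":0},
    {"claw":0.0,"offset":[0.002,0,0.0945],"turn":0},
    {"claw":0.0,"offset":[0.002,0,0.0945],"turn":0},
    {"claw":0.0,"offset":[0.002,0,0.0945],"turn":0}
  ]
}}

```text
time: 3.2
position: [0.432, 0.3667, 0.0451]
tool_rot: [0.564, 3.089, 0.004]
ft_force: [-0.6, -1.3, 0.4]
grip_width: 0.205
```

Run:
```python
from h import *
s=get_state();print(s['position'],s['ft_force'],s['torque'],s['grip_width']*87)
t0=np.load('pics/m.npy',allow_pickle=True)[2]
R=np.array([[.936,-.353],[.353,.936]]);O=np.array([.459,.4628])
for n,(x,y),z in(('wash',(353,120),.15),('dil',(55,103),.12)):
  e=ray(t0,120+x/4,195+y/4,z)[:2];print(n,e.round(3),(R@e-O).round(3))
```

```text
[0.43200653 0.36667634 0.04510442] [-0.6311626  -1.32008697  0.39123779] [-0.51254516  0.16349506 -0.0285697 ] 17.877766731460174
wash [0.52  0.158] [-0.028 -0.132]
dil [0.593 0.408] [-0.048  0.129]
```

Gripped at 17.9 mm, and the bottles are clear of the gripper's sweep. Winding open by 3/4 turn first.

Call:
{"name": "send_rows", "arguments": {
  "steps": [
    {"claw":0,"offset":[0,-0.0051,0.0157],"turn":0},
    {"claw":0,"offset":[0,-0.0174,0.0268],"turn":0},
    {"claw":0,"offset":[0,-0.0336,0.0303],"turn":0},
    {"claw":0,"offset":[0,-0.0494,0.0251],"turn":0},
    {"claw":0,"offset":[0,-0.0494,0.0251],"turn":0}
  ]
}}

```text
time: 3.82
position: [0.4149, 0.3217, 0.0211]
tool_rot: [0.564, 3.087, 0.01]
ft_force: [-1.1, 3.1, 6.3]
grip_width: 0.193
```

Run:
```python
from h import *
s=get_state();print(s['position'],s['ft_force'],s['grip_width']*87)
R=np.array([[.936,-.353],[.353,.936]]);O=np.array([.459,.4628])
print(R@s['position'][:2]-O)
t=get_image('top');c=get_image('scene');w=get_image('wrist')
np.save('pics/m3.npy',[w,c,t],allow_pickle=True)
t0=np.load('pics/m.npy',allow_pickle=True)[2]
a=[cv2.resize(q['pixels'][200:275,150:210],None,fx=6,fy=6,interpolation=cv2.INTER_CUBIC) for q in(t0,t)]
cv2.imwrite('pics/j.png',np.hstack(a))
```

```text
[0.41486336 0.32171673 0.02110237] [-1.12035601  3.09805415  6.27869022] 16.808490751752974
[-0.1842539  -0.01522638]
```

View pics/j.png

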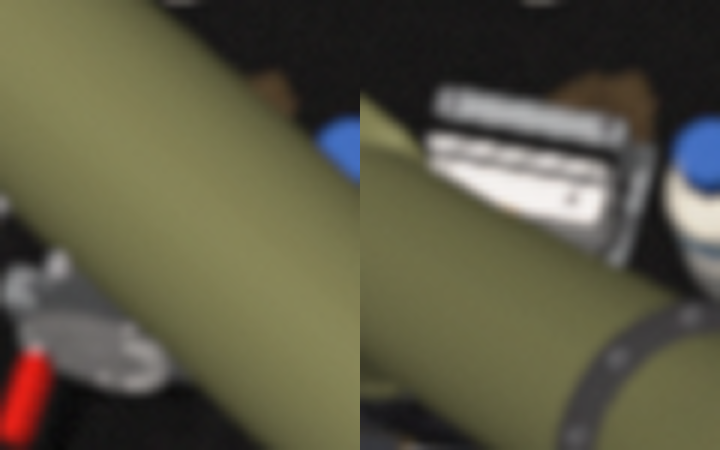

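The right panel shows the gap between jaw (540,110) and plate (520,160) still small, about 9 mm, so the clamp started about 4 mm open. I'll go on winding to about 25 mm.

Call:
{"name": "send_rows", "arguments": {
  "steps": [
    {"claw":0,"offset":[0,-0.0133,-0.0104],"turn":0},
    {"claw":0,"offset":[0,-0.0168,-0.0266],"turn":0},
    {"claw":0,"offset":[0,-0.0116,-0.0423],"turn":0},
    {"claw":0,"offset":[0,0.0007,-0.0534],"turn":0},
    {"claw":0,"offset":[0,0.0169,-0.0569],"turn":0},
    {"claw":0,"offset":[0,0.0326,-0.0517],"turn":0},
    {"claw":0,"offset":[0,0.0326,-0.0517],"turn":0}
  ]
}}

```text
time: 4.85
position: [0.4276, 0.3552, 0.074]
tool_rot: [0.561, 3.086, 0.016]
ft_force: [1.2, 6.7, 5.1]
grip_width: 0.194
```

```bash
cat > st.py <<'E'
from h import *
s=get_state();R=np.array([[.936,-.353],[.353,.936]]);O=np.array([.459,.4628])
print(s['time'],'clamp',(R@s['position'][:2]-O).round(4),'z',s['position'][2].round(4),'F',(R@s['ft_force'][:2]).round(1),s['ft_force'][2].round(1),'w',s['grip_width']*87)
E
python3 st.py
```

```text
4.85 clamp [-0.1841  0.0206] z 0.074 F [-1.2  6.7] 5.1 w 16.90462244608038
```

Call:
{"name": "send_rows", "arguments": {
  "steps": [
    {"claw":0,"offset":[0,0.0079,0.0135],"turn":0},
    {"claw":0,"offset":[0,0.0114,0.0297],"turn":0},
    {"claw":0,"offset":[0,0.0062,0.0454],"turn":0},
    {"claw":0,"offset":[0,-0.0061,0.0565],"turn":0},
    {"claw":0,"offset":[0,-0.0223,0.06],"turn":0},
    {"claw":0,"offset":[0,-0.038,0.0548],"turn":0},
    {"claw":0,"offset":[0,-0.038,0.0548],"turn":0}
  ]
}}

```text
time: 5.72
position: [0.4151, 0.322, 0.0207]
tool_rot: [0.561, 3.084, 0.024]
ft_force: [-1.5, 6.1, 10.4]
grip_width: 0.189
```

```bash
python3 st.py
```

```text
5.725 clamp [-0.1841 -0.0149] z 0.0207 F [-3.6  5.2] 10.4 w 16.41586710997532
```

Call:
{"name": "send_rows", "arguments": {
  "steps": [
    {"claw":0.05,"offset":[0,0,0],"turn":0},
    {"claw":0.05,"offset":[0,0,0],"turn":0},
    {"claw":0.05,"offset":[0,0,-0.06],"turn":0},
    {"claw":0.05,"offset":[0,0,-0.12],"turn":0},
    {"claw":0.05,"offset":[0,0,-0.18],"turn":0},
    {"claw":0.04,"offset":[0,0,-0.24],"turn":0},
    {"claw":0.04,"offset":[0,0,-0.28],"turn":0},
    {"claw":0.04,"offset":[0,0,-0.28],"turn":0}
  ]
}}

```text
time: 6.72
position: [0.4137, 0.3179, 0.303]
tool_rot: [0.562, 3.081, 0.029]
ft_force: [-0.1, -0.3, -1.0]
grip_width: 0.467
```

```bash
python3 st.py
python3 - <<'E'
from h import *
s=get_state();print(Ro.from_rotvec(s['tool_rot']).as_matrix().round(3))
t=get_image('top');h=cv2.cvtColor(t['pixels'],cv2.COLOR_BGR2HSV)
def seg(lo,hi,box):
    x0,y0,x1,y1=box;m=cv2.inRange(h,lo,hi);k=0*m;k[y0:y1,x0:x1]=m[y0:y1,x0:x1];ys,xs=np.nonzero(k)
    r=cv2.minAreaRect(np.c_[xs,ys].astype(np.float32));b=cv2.boxPoints(r);print(len(xs),r)
    b=sorted(b.tolist(),key=lambda p:p[1]);A=np.mean(b[:2],0);B=np.mean(b[2:],0);a,c=ray(t,*A,.112),ray(t,*B,.112)
    print(A,B,a.round(3),c.round(3),(a+c)/2,np.linalg.norm(a-c),np.degrees(np.arctan2(*(a-c)[1::-1])))
seg((105,150,60),(125,255,255),(300,200,345,250));seg((5,170,100),(18,255,255),(300,200,350,250))
E
```

```text
6.725 clamp [-0.184  -0.0192] z 0.303 F [-0.  -0.3] -1.0 w 40.63752590545357
[[-0.935  0.353  0.013]
 [ 0.353  0.935  0.016]
 [-0.006  0.02  -1.   ]]
77 ((319.51031494140625, 222.226806640625), (29.364484786987305, 5.959052562713623), 68.96248626708984)
[314.23968506 208.52319336] [324.78094482 235.93041992] [ 0.538 -0.207  0.112] [ 0.431 -0.221  0.112] [ 0.48426407 -0.21447406  0.112     ] 0.10840024090484292 7.437437648195234
129 ((331.09765625, 219.33432006835938), (29.307695388793945, 5.923077583312988), 67.38013458251953)
[325.46154785 205.80769348] [336.73376465 232.86094666] [ 0.542 -0.248  0.112] [ 0.435 -0.264  0.112] [ 0.48819571 -0.25600568  0.112     ] 0.108208047274539 8.30963719167977
```

Call:
{"name": "send_rows", "arguments": {
  "steps": [
    {"claw":0.024,"offset":[-0.03,-0.046,0],"turn":-0.15},
    {"claw":0.024,"offset":[-0.06,-0.092,0],"turn":-0.3},
    {"claw":0.024,"offset":[-0.09,-0.138,0],"turn":-0.4},
    {"claw":0.024,"offset":[-0.12,-0.184,0],"turn":-0.5},
    {"claw":0.024,"offset":[-0.15,-0.23,0],"turn":-0.5},
    {"claw":0.024,"offset":[-0.18,-0.276,0],"turn":-0.5},
    {"claw":0.024,"offset":[-0.21,-0.322,0.01],"turn":-0.5},
    {"claw":0.024,"offset":[-0.24,-0.368,0.02],"turn":-0.5},
    {"claw":0.024,"offset":[-0.27,-0.415,0.02],"turn":-0.5},
    {"claw":0.024,"offset":[-0.296,-0.456,0.02],"turn":-0.5},
    {"claw":0.024,"offset":[-0.296,-0.456,0.02],"turn":-0.5},
    {"claw":0.024,"offset":[-0.296,-0.456,0.02],"turn":-0.5}
  ]
}}

```text
time: 8.28
position: [0.5193, -0.2197, 0.2691]
tool_rot: [0.193, -3.127, -0.021]
ft_force: [-17.2, -6.1, -1.6]
grip_width: 0.277
```

Run:
```python
from h import *
s=get_state();print(s['time'],s['position'],s['joint_positions'],s['grip_width']*87);print(Ro.from_rotvec(s['tool_rot']).as_matrix().round(3))
w=get_image('wrist');np.save('pics/m4.npy',[w],allow_pickle=True)
for z in(.112,):print(proj(w,[.431,-.221,z]),proj(w,[.538,-.207,z]))
t=get_image('top');c=get_image('scene')
cr=lambda im,b:cv2.resize(im['pixels'][b[1]:b[3],b[0]:b[2]],(300,300),interpolation=cv2.INTER_CUBIC)
u,v=proj(t,[.53,.29,.06]);k=cr(t,(int(u)-35,int(v)-35,int(u)+35,int(v)+35));u,v=proj(c,[.53,.29,.06]);k2=cr(c,(int(u)-30,int(v)-30,int(u)+30,int(v)+30))
p=np.zeros((600,800,3),np.uint8);p[:420,:500]=w['pixels'][:,30:530];p[:300,500:]=k;p[300:,500:]=k2;cv2.imwrite('pics/v.png',p);print(proj(t,[.53,.29,.06]),(u,v))
```

```text
8.275 [ 0.51929539 -0.21965122  0.26906004] [-0.25893572  0.14264457  0.69069611  1.60943623 -0.0990661   1.43651579
  2.13557315] 24.10807667877985
[[-0.992 -0.123 -0.01 ]
 [-0.123  0.992  0.013]
 [ 0.008  0.014 -1.   ]]
[293.3196366   92.25984101] [293.17046803 212.00036836]
[173.69146308 238.98490169] (np.float64(188.05837206803812), np.float64(201.36382395366897))
```

View pics/v.png

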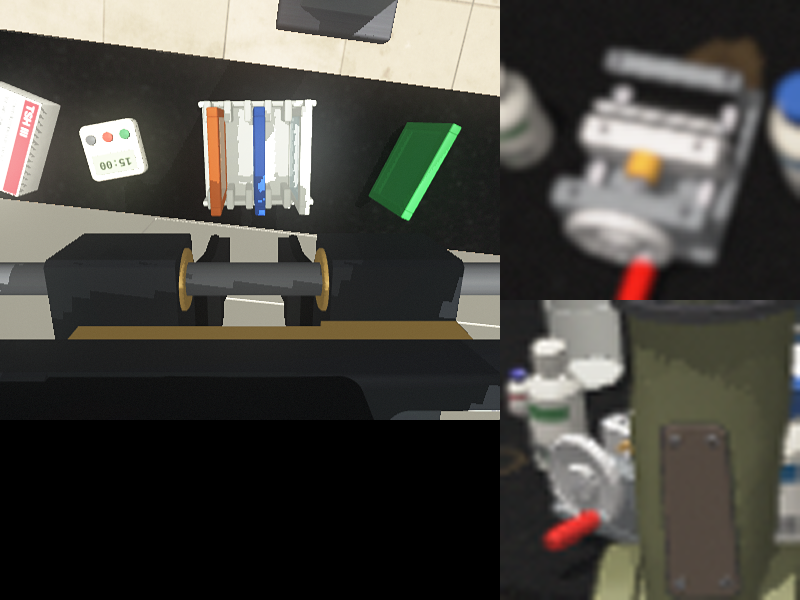

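The wrist crop shows the blue cassette at crop column 259 (px 289), rows 107–215, with orange to its left and white to its right, all along the tool's x. The top crop shows the clamp wide open. The 17 N reading suggests the gripper is near the analyser, so I'll work out the target and back off.

Run:
```python
from h import *
s=get_state();print(s['ft_force']);T=Ro.from_rotvec(s['tool_rot']).as_matrix()
w=np.load('pics/m4.npy',allow_pickle=True)[0];h=cv2.cvtColor(w['pixels'],cv2.COLOR_BGR2HSV)
m=cv2.inRange(h,(105,130,60),(125,255,255));ys,xs=np.nonzero(m[80:222,260:320]);ys+=80;xs+=260
print(np.median(xs),ys.min(),ys.max(),[ (y,xs[ys==y].min(),xs[ys==y].max()) for y in range(95,220,12) if (ys==y).any()])
x=np.median(xs[ys<150]);
a,b=ray(w,289,ys.min()+1,.112),ray(w,289,ys.max()-1,.112);print(a,b,np.linalg.norm(a-b),np.degrees(np.arctan2(*(b-a)[1::-1])))
c=(a+b)/2;print('c',c,'tool delta',T.T@(c-s['position']))
```

```text
[-17.57778759  -5.4730199   -2.70778651]
289.0 107 215 [(107, np.int64(284), np.int64(293)), (119, np.int64(284), np.int64(294)), (131, np.int64(283), np.int64(294)), (143, np.int64(283), np.int64(294)), (155, np.int64(284), np.int64(294)), (167, np.int64(284), np.int64(294)), (179, np.int64(286), np.int64(294)), (191, np.int64(285), np.int64(294)), (203, np.int64(285), np.int64(294)), (215, np.int64(288), np.int64(294))]
[ 0.44456199 -0.22303901  0.112     ] [ 0.5404185  -0.21066084  0.112     ] 0.09665241617396245 7.358014983325561
c [ 0.49249024 -0.21684993  0.112     ] tool delta [0.02509281 0.00345541 0.1574575 ]
```

Call:
{"name": "send_rows", "arguments": {
  "steps": [
    {"claw":0.024,"offset":[0.02,0,0],"turn":0},
    {"claw":0.024,"offset":[0.02,0,0],"turn":0}
  ]
}}

```text
time: 8.68
position: [0.4963, -0.2229, 0.2666]
tool_rot: [0.189, -3.122, -0.023]
ft_force: [0.8, 0.3, -0.3]
grip_width: 0.278
```

Run:
```python
from h import *
s=get_state();T=Ro.from_rotvec(s['tool_rot']).as_matrix();print(T.round(3),s['ft_force'],s['position'])
print(T.T@(np.array([.4915,-.2170,.079])-s['position']))
```

```text
[[-0.993 -0.12  -0.015]
 [-0.12   0.993  0.014]
 [ 0.013  0.016 -1.   ]] [ 0.82658009  0.31009489 -0.33301387] [ 0.4963088  -0.22285536  0.26659434]
[0.00168019 0.0034476  0.18770812]
```

Call:
{"name": "send_rows", "arguments": {
  "squeeze": 25,
  "steps": [
    {"claw":0.024,"offset":[0.0017,0.0035,0.05],"turn":0},
    {"claw":0.024,"offset":[0.0017,0.0035,0.1],"turn":0},
    {"claw":0.024,"offset":[0.0017,0.0035,0.14],"turn":0},
    {"claw":0.024,"offset":[0.0017,0.0035,0.165],"turn":0},
    {"claw":0.024,"offset":[0.0017,0.0035,0.188],"turn":0},
    {"claw":0.024,"offset":[0.0017,0.0035,0.188],"turn":0},
    {"claw":0.0,"offset":[0.0017,0.0035,0.188],"turn":0},
    {"claw":0.0,"offset":[0.0017,0.0035,0.188],"turn":0},
    {"claw":0.0,"offset":[0.0017,0.0035,0.188],"turn":0}
  ]
}}

```text
time: 9.8
position: [0.4922, -0.2169, 0.0796]
tool_rot: [0.189, -3.124, -0.023]
ft_force: [0.3, -0.2, 1.5]
grip_width: 0.112
```

```bash
python3 st.py
python3 - <<'E'
from h import *
s=get_state();T=Ro.from_rotvec(s['tool_rot']).as_matrix();print(T.round(3),s['ft_force'],s['position'])
w=get_image('wrist');t=get_image('top');p=np.zeros((420,800,3),np.uint8);p[:,:500]=w['pixels'][:,30:530]
p[:300,500:]=cv2.resize(t['pixels'][190:260,285:355],(300,300),interpolation=cv2.INTER_CUBIC);cv2.imwrite('pics/g.png',p)
E
```

```text
9.8 clamp [ 0.0783 -0.4921] z 0.0796 F [ 0.4 -0. ] 1.5 w 9.785528642530709
[[-0.993 -0.121 -0.013]
 [-0.121  0.993  0.014]
 [ 0.011  0.015 -1.   ]] [ 0.34132338 -0.16947647  1.47806832] [ 0.49223318 -0.21694102  0.07960441]
```

Gripped at 9.8 mm. Lifting straight out, while checking where the analyser's front stands.

Call:
{"name": "send_rows", "arguments": {
  "squeeze": 35,
  "steps": [
    {"claw":0,"offset":[0,0.0,-0.01],"turn":0},
    {"claw":0,"offset":[0.0005,0.0005,-0.035],"turn":0},
    {"claw":0,"offset":[0.0007,0.001,-0.065],"turn":0},
    {"claw":0,"offset":[0.001,0.0015,-0.1],"turn":0},
    {"claw":0,"offset":[0.0018,0.0024,-0.14],"turn":0},
    {"claw":0,"offset":[0.0018,0.0024,-0.175],"turn":0},
    {"claw":0,"offset":[0.0018,0.0024,-0.175],"turn":0}
  ]
}}

```text
time: 10.78
position: [0.4938, -0.2184, 0.258]
tool_rot: [0.189, -3.13, -0.021]
ft_force: [-0.7, -0.1, -1.9]
grip_width: 0.112
```

Run:
```python
from h import *
s=get_state();T=Ro.from_rotvec(s['tool_rot']).as_matrix();print(T.round(3),s['ft_force'],s['position'],s['grip_width']*87)
t=get_image('top');c=get_image('scene')
for p in((230,213),(385,195),(520,180)):print('top z0',p,ray(t,*p,0).round(3))
for p in((235,188),(495,230)):print('scene z0',p,ray(c,*p,0).round(3))
w=get_image('wrist');p=np.zeros((600,800,3),np.uint8);p[:420,:500]=w['pixels'][:,30:530]
p[:300,500:]=cv2.resize(t['pixels'][180:260,270:350],(300,300),interpolation=cv2.INTER_CUBIC)
p[300:,400:]=cv2.resize(t['pixels'][135:255,130:290],(400,300),interpolation=cv2.INTER_CUBIC);cv2.imwrite('pics/l.png',p)
```

```text
[[-0.993 -0.12  -0.007]
 [-0.12   0.993  0.013]
 [ 0.005  0.013 -1.   ]] [-0.70020415 -0.09220895 -1.92438231] [ 0.49375464 -0.21836323  0.25798801] 9.770496919627552
top z0 (230, 213) [0.627 0.087 0.   ]
top z0 (385, 195) [ 0.602 -0.504  0.   ]
top z0 (520, 180) [ 0.577 -1.04   0.   ]
scene z0 (235, 188) [0.811 0.171 0.   ]
scene z0 (495, 230) [ 0.716 -1.006  0.   ]
```

View pics/l.png

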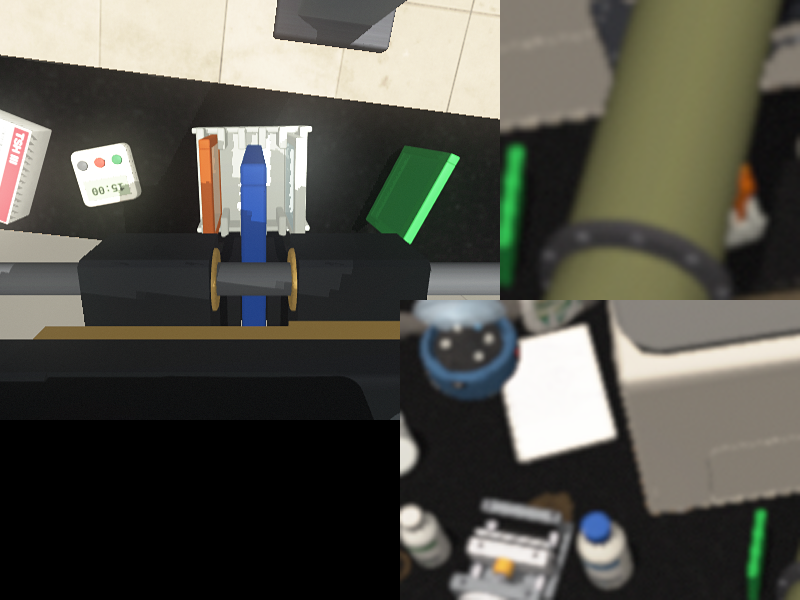

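The picture shows the blue cassette free of its slot, hanging straight at crop column 255, with orange and white still in the rack. The analyser's corner is near x = 0.61, y = 0.09, clear of the clamp. Carrying it over, turning late.

Call:
{"name": "send_rows", "arguments": {
  "steps": [
    {"claw":0,"offset":[-0.001,0.03,0],"turn":0},
    {"claw":0,"offset":[-0.002,0.08,0.001],"turn":0},
    {"claw":0,"offset":[-0.003,0.13,0.002],"turn":0},
    {"claw":0,"offset":[-0.004,0.18,0.002],"turn":0},
    {"claw":0,"offset":[-0.005,0.23,0.003],"turn":0},
    {"claw":0,"offset":[-0.006,0.28,0.004],"turn":0.1},
    {"claw":0,"offset":[-0.007,0.33,0.005],"turn":0.25},
    {"claw":0,"offset":[-0.008,0.38,0.005],"turn":0.4},
    {"claw":0,"offset":[-0.009,0.42,0.006],"turn":0.56},
    {"claw":0,"offset":[-0.009,0.44,0.006],"turn":0.72},
    {"claw":0,"offset":[-0.009,0.44,0.006],"turn":0.88},
    {"claw":0,"offset":[-0.009,0.44,0.006],"turn":1.04}
  ]
}}

```text
time: 12.42
position: [0.4466, 0.2207, 0.2528]
tool_rot: [-1.391, -2.794, -0.005]
ft_force: [-0.1, -0.5, -0.9]
grip_width: 0.118
```

Run:
```python
from h import *
s=get_state();T=Ro.from_rotvec(s['tool_rot']).as_matrix();print(T.round(3),s['ft_force'],s['position'],s['joint_positions'],s['grip_width']*87)
print(np.degrees(np.arctan2(T[1,1],T[0,1])))
```

```text
[[-0.603  0.798 -0.017]
 [ 0.798  0.603  0.012]
 [ 0.02  -0.006 -1.   ]] [-0.05762083 -0.48527014 -0.94319233] [0.44661282 0.22071192 0.25282104] [-0.68875693 -0.01270244  0.18939976  1.77108752 -0.01699948  1.39224834
  0.15067694] 10.246994263661602
37.07194568559298
```

Call:
{"name": "send_rows", "arguments": {
  "steps": [
    {"claw":0,"offset":[-0.01,0.036,0],"turn":0.16},
    {"claw":0,"offset":[-0.021,0.071,0],"turn":0.32},
    {"claw":0,"offset":[-0.031,0.107,0],"turn":0.48},
    {"claw":0,"offset":[-0.041,0.143,0],"turn":0.64},
    {"claw":0,"offset":[-0.041,0.143,0],"turn":0.8},
    {"claw":0,"offset":[-0.041,0.143,0.02],"turn":0.95},
    {"claw":0,"offset":[-0.041,0.143,0.04],"turn":1.008},
    {"claw":0,"offset":[-0.041,0.143,0.048],"turn":1.008},
    {"claw":0,"offset":[-0.041,0.143,0.048],"turn":1.008}
  ]
}}

```text
time: 13.55
position: [0.5839, 0.2745, 0.2018]
tool_rot: [-2.567, -1.776, 0.015]
ft_force: [-0.3, -0.3, -1.1]
grip_width: 0.116
```

```bash
python3 st.py
python3 - <<'E'
from h import *
s=get_state();T=Ro.from_rotvec(s['tool_rot']).as_matrix();print(T.round(3),s['position'])
print('yaw',np.degrees(np.arctan2(T[1,1],T[0,1])),'cassette up',T@np.array([.011,.015,-1]))
R=np.array([[.936,-.353],[.353,.936]]);O=np.array([.459,.463])
p=R.T@(np.array([-.009,0])+O);print('to place',T.T@(np.r_[p,.0876]-s['position']))
c=get_image('scene');t=get_image('top');w=get_image('wrist');np.save('pics/m5.npy',[w,c,t],allow_pickle=True)
g=lambda im,X,r:cv2.resize(im['pixels'][int(proj(im,X)[1])-r:int(proj(im,X)[1])+r,int(proj(im,X)[0])-r:int(proj(im,X)[0])+r],(380,380),interpolation=cv2.INTER_CUBIC)
cv2.imwrite('pics/p.png',np.hstack([g(c,[.56,.28,.1],38),g(t,[.56,.28,.1],38)]))
E
```

```text
13.55 clamp [-0.0094  0.0002] z 0.2018 F [-0.2 -0.4] -1.1 w 10.118142979170727
[[ 0.352  0.936 -0.02 ]
 [ 0.936 -0.352  0.011]
 [ 0.003 -0.022 -1.   ]] [0.58387898 0.27447983 0.20175187]
yaw -20.630937173237122 cassette up [ 0.03745946 -0.00603926  0.99945301]
to place [-9.05198437e-05  3.23046879e-03  1.14108648e-01]
```

View pics/p.png

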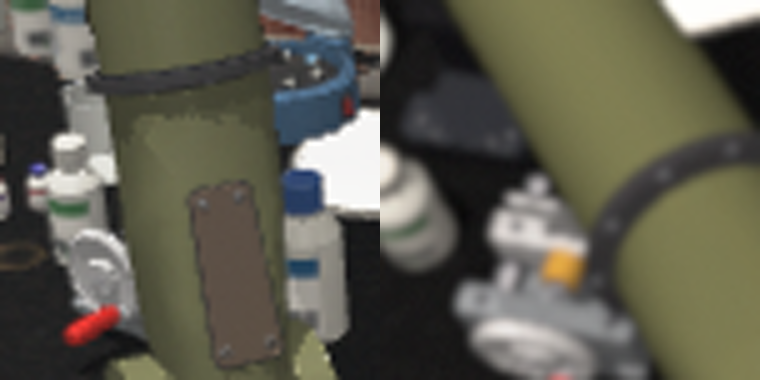

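The picture shows little because the arm hides the jaws, but both bottles stand in place. The numbers put the cassette over the bed, leaning 2° toward the back jaw. Lowering it gently.

Call:
{"name": "send_rows", "arguments": {
  "steps": [
    {"claw":0,"offset":[0,0.003,0.03],"turn":0},
    {"claw":0,"offset":[0,0.0047,0.06],"turn":0},
    {"claw":0,"offset":[0,0.0047,0.085],"turn":0},
    {"claw":0,"offset":[0,0.0047,0.1],"turn":0},
    {"claw":0,"offset":[0,0.0047,0.107],"turn":0},
    {"claw":0,"offset":[0,0.0047,0.11],"turn":0},
    {"claw":0,"offset":[0,0.0047,0.112],"turn":0},
    {"claw":0,"offset":[0,0.0047,0.112],"turn":0}
  ]
}}

```text
time: 14.7
position: [0.5915, 0.2812, 0.1061]
tool_rot: [-2.561, -1.776, -0.018]
ft_force: [-12.6, -0.8, 46.9]
grip_width: 0.117
```

```bash
python3 st.py
python3 - <<'E'
from h import *
s=get_state();T=Ro.from_rotvec(s['tool_rot']).as_matrix()
print('yaw',np.degrees(np.arctan2(T[1,1],T[0,1])),'cassette up',T@np.array([.011,.015,-1]),s['torque'])
E
```

```text
14.7 clamp [-0.0046  0.0092] z 0.1061 F [-11.5  -5.2] 46.9 w 10.141748780945974
yaw -20.507018055587125 cassette up [ 0.02293983 -0.02207438  0.99966619] [0.3157587  3.34302542 0.09760115]
```

Call:
{"name": "send_rows", "arguments": {
  "steps": [
    {"claw":0,"offset":[0,0,-0.02],"turn":0},
    {"claw":0,"offset":[0,0,-0.06],"turn":0},
    {"claw":0,"offset":[0,0,-0.08],"turn":0},
    {"claw":0,"offset":[0,0,-0.08],"turn":0}
  ]
}}

```text
time: 15.2
position: [0.593, 0.2794, 0.1879]
tool_rot: [-2.561, -1.776, -0.023]
ft_force: [0.4, 0.3, -1.1]
grip_width: 0.112
```

```bash
python3 st.py
python3 - <<'E'
from h import *
s=get_state();T=Ro.from_rotvec(s['tool_rot']).as_matrix();print(T.round(3))
print('cassette up',T@np.array([.011,.015,-1]))
w=get_image('wrist');t=get_image('top');c=get_image('scene');np.save('pics/m6.npy',[w,c,t],allow_pickle=True)
p=np.zeros((420,800,3),np.uint8);p[:,:560]=w['pixels']
p[:240,560:]=cv2.resize(t['pixels'][200:280,130:210],(240,240));p[240:,560:]=cv2.resize(c['pixels'][160:235,140:240],(240,180));cv2.imwrite('pics/q.png',p)
E
```

```text
15.2 clamp [-0.0025  0.008 ] z 0.1879 F [0.3 0.4] -1.1 w 9.78691324437194
[[ 0.351  0.937 -0.002]
 [ 0.936 -0.35   0.029]
 [ 0.026 -0.012 -1.   ]]
cassette up [ 0.01966117 -0.0239015   0.99969403]
```

View pics/q.png

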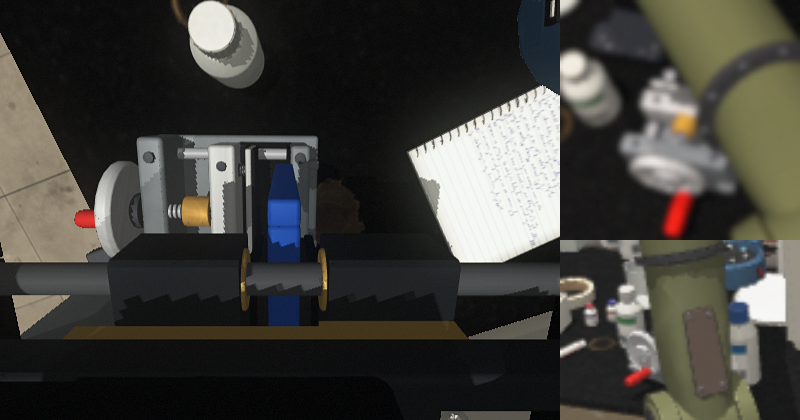

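The wrist view shows the cassette's +y edge from (285,163) at the bottom to (285,200) at the top. The jaw is right of it, around columns 295–318, and the plate/carriage around columns 212–250. I'll compare predicted and actual columns numerically.

Run:
```python
from h import *
w,c,t=np.load('pics/m6.npy',allow_pickle=True);s=get_state();T=Ro.from_rotvec(s['tool_rot']).as_matrix()
R=np.array([[.936,-.353],[.353,.936]]);O=np.array([.459,.463])
W=lambda x,y,z:np.r_[R.T@(np.array([x,y])+O),z]
for n,q in dict(jawtop=(0,.053,.072),plate=(-.025,.053,.071),bed=(0,.056,.02),bedfront=(-.045,.056,.02),block=(-.098,.06,.074),wheel=(-.143,.0,.107)).items():print(n,proj(w,W(*q)).round(1))
p=s['position']
for n,q in dict(bot=(.0486+.019,),top=(-.0324,)).items():  # along -toolz from TCP
  up=T@np.array([.011,.015,-1]);e=T[:,0]
  for dh in(-.0676,.0324):print(dh,proj(w,p+up*dh+e*.05).round(1))
h=cv2.cvtColor(w['pixels'],cv2.COLOR_BGR2HSV);m=cv2.inRange(h,(105,130,30),(125,255,255))
for y in range(156,206,5):
  xs=np.nonzero(m[y,250:330])[0]+250;print(y,(xs.min(),xs.max()) if len(xs) else None)
g=cv2.cvtColor(w['pixels'],cv2.COLOR_BGR2GRAY)
for y in(138,142,146,150,155,160,168):print(y,g[y,232:324:2].tolist())
```

```text
jawtop [288.1 146.9]
plate [256.5 146.6]
bed [288.1 140.1]
bedfront [239.8 139.9]
block [162.6 137.4]
wheel [ 91.3 222.5]
-0.0676 [277.7 145.3]
0.0324 [278.7 163.2]
-0.0676 [277.7 145.3]
0.0324 [278.7 163.2]
156 None
161 None
166 (np.int64(275), np.int64(292))
171 (np.int64(274), np.int64(293))
176 (np.int64(273), np.int64(294))
181 (np.int64(272), np.int64(295))
186 (np.int64(271), np.int64(296))
191 (np.int64(270), np.int64(297))
196 (np.int64(268), np.int64(298))
201 (np.int64(267), np.int64(299))
138 [136, 137, 136, 135, 135, 133, 132, 134, 135, 134, 135, 133, 133, 132, 133, 132, 131, 131, 131, 132, 132, 131, 132, 129, 130, 129, 127, 126, 127, 126, 127, 125, 125, 123, 125, 125, 124, 126, 128, 125, 124, 124, 108, 18, 16, 14]
142 [106, 106, 107, 95, 50, 45, 48, 52, 55, 54, 53, 53, 58, 59, 59, 57, 57, 62, 60, 62, 63, 63, 64, 68, 65, 66, 67, 65, 68, 67, 89, 82, 86, 89, 88, 91, 106, 139, 134, 133, 131, 132, 109, 17, 15, 16]
146 [141, 68, 71, 71, 55, 40, 36, 26, 22, 56, 78, 75, 23, 22, 32, 33, 31, 31, 32, 30, 29, 29, 30, 30, 31, 30, 30, 28, 20, 57, 83, 98, 96, 95, 95, 92, 93, 91, 60, 84, 123, 133, 105, 17, 15, 15]
150 [176, 101, 70, 70, 38, 40, 26, 205, 196, 132, 29, 28, 25, 65, 82, 82, 106, 160, 157, 159, 158, 158, 157, 157, 158, 157, 155, 101, 26, 49, 123, 152, 145, 144, 142, 137, 133, 132, 100, 51, 54, 54, 49, 11, 15, 15]
155 [179, 107, 70, 72, 42, 40, 30, 208, 203, 139, 29, 27, 23, 63, 83, 83, 92, 183, 183, 183, 181, 183, 184, 184, 184, 182, 185, 100, 28, 56, 122, 154, 73, 83, 81, 75, 64, 132, 100, 53, 58, 56, 54, 12, 18, 18]
160 [178, 114, 70, 71, 46, 38, 28, 205, 202, 146, 32, 28, 24, 21, 25, 25, 26, 27, 23, 33, 30, 33, 32, 33, 35, 36, 32, 28, 30, 64, 125, 142, 75, 78, 64, 72, 70, 86, 70, 46, 46, 46, 51, 17, 15, 15]
168 [192, 123, 72, 38, 106, 95, 69, 197, 202, 154, 33, 32, 22, 25, 25, 23, 23, 21, 23, 24, 31, 36, 38, 39, 34, 37, 36, 35, 36, 34, 24, 149, 144, 146, 55, 59, 59, 59, 54, 53, 51, 53, 53, 30, 14, 14]
```

Run:
```python
from h import *
w,c,t=np.load('pics/m6.npy',allow_pickle=True);s=get_state();T=Ro.from_rotvec(s['tool_rot']).as_matrix()
p=w['pixels'];R=np.array([[.936,-.353],[.353,.936]]);O=np.array([.459,.463])
print(p[158:168,284].tolist());print(p[190:212:2,284].tolist());print('f',w['fx'],-np.array(w['R']).T@w['t'],s['position'])
K=np.array([[w['fx'],0,w['cx']],[0,w['fy'],w['cy']],[0,0,1.]])
ob=np.array([[-.005,.05,0],[.005,.05,0],[.005,.05,.1],[-.005,.05,.1]]);ip=np.array([[275.0,163.5],[292.5,163.5],[299,199.5],[267,199.5]])
n,rv,tv,_=cv2.solvePnPGeneric(ob,ip,K,None)
for r,v in zip(rv,tv):
  A=np.array(w['R']).T@cv2.Rodrigues(r)[0];o=np.array(w['R']).T@(v[:,0]-w['t'])
  print('bottom mid world',o.round(4),'clamp',(R@o[:2]-O).round(4),'up',A[:,2].round(3),(R@A[:2,2]).round(3),'y',A[:,1].round(3),'rel TCP tool',(T.T@(o-s['position'])).round(4))
```

```text
[[141, 140, 141], [81, 80, 80], [33, 32, 32], [31, 30, 31], [28, 28, 29], [51, 33, 25], [69, 35, 21], [71, 35, 22], [72, 37, 23], [70, 36, 21]]
[[74, 35, 22], [74, 36, 22], [72, 33, 20], [74, 34, 18], [73, 35, 21], [139, 62, 29], [163, 78, 40], [180, 89, 46], [180, 90, 47], [179, 90, 46], [179, 87, 44]]
f 349.77805466099613 [0.61746165 0.33717502 0.35086782] [0.59088262 0.27872852 0.18393369]
bottom mid world [0.5901 0.2701 0.1443] clamp [-0.0021 -0.0019] up [ 0.007 -0.006  1.   ] [ 0.009 -0.003] y [0.349 0.937 0.003] rel TCP tool [-0.0092  0.0029  0.0394]
```

PnP on the edge corners shows the cassette touched down on a jaw top (TCP z 0.067 + slip). It slid 28 mm up and 9 mm sideways in the grip, and now hangs upright with its bottom at clamp x −2 mm. I'll re-centre it over the gap, check, then lower it.

Call:
{"name": "send_rows", "arguments": {
  "steps": [
    {"claw":0,"offset":[0.0005,-0.009,0],"turn":0},
    {"claw":0,"offset":[0.0005,-0.009,0.02],"turn":0},
    {"claw":0,"offset":[0.0005,-0.009,0.04],"turn":0},
    {"claw":0,"offset":[0,-0.009,0.055],"turn":0},
    {"claw":0,"offset":[0,-0.009,0.055],"turn":0},
    {"claw":0,"offset":[0,-0.009,0.055],"turn":0}
  ]
}}

```text
time: 16.1
position: [0.5825, 0.2833, 0.1295]
tool_rot: [-2.561, -1.776, -0.014]
ft_force: [0.0, 0.3, -1.1]
grip_width: 0.114
```

```bash
cat > pnp.py <<'E'
from h import *
w=get_image('wrist');s=get_state();T=Ro.from_rotvec(s['tool_rot']).as_matrix()
p=w['pixels'].astype(int);R=np.array([[.936,-.353],[.353,.936]]);O=np.array([.459,.463])
h=cv2.cvtColor(w['pixels'],cv2.COLOR_BGR2HSV);m=cv2.inRange(h,(105,130,30),(125,255,255));m[:, :200]=0;m[:,360:]=0
r=[y for y in range(100,262) if (m[y]>0).sum()>8];y0=r[0]
xm=int(np.median(np.nonzero(m[y0+3])[0]));b=p[:,xm,0]
d=[b[y+2]-b[y-2] for y in range(y0+10,240)];y1=y0+10+int(np.argmax(d))
fit=lambda f:np.polyfit(range(y0+4,y1-3),[f(np.nonzero(m[y])[0]) for y in range(y0+4,y1-3)],1)
l,rr=fit(np.min),fit(np.max);print('rows',y0,y1,'bot',np.polyval(l,y0),np.polyval(rr,y0),'top',np.polyval(l,y1),np.polyval(rr,y1))
K=np.array([[w['fx'],0,w['cx']],[0,w['fy'],w['cy']],[0,0,1.]])
ob=np.array([[-.005,.05,0],[.005,.05,0],[.005,.05,.1],[-.005,.05,.1]])
ip=np.array([[np.polyval(l,y0)-.5,y0-.5],[np.polyval(rr,y0)+.5,y0-.5],[np.polyval(rr,y1)+.5,y1-.5],[np.polyval(l,y1)-.5,y1-.5]])
n,rv,tv,_=cv2.solvePnPGeneric(ob,ip,K,None)
A=np.array(w['R']).T@cv2.Rodrigues(rv[0])[0];o=np.array(w['R']).T@(tv[0][:,0]-w['t'])
print('bottom clamp',(R@o[:2]-O).round(4),o[2].round(4),'up',(R@A[:2,2]).round(3),'rel TCP tool',(T.T@(o-s['position'])).round(4))
W=lambda x,y,z:np.r_[R.T@(np.array([x,y])+O),z]
print('jaw',proj(w,W(0,.053,.072)).round(1),'plate',proj(w,W(-.025,.053,.071)).round(1))
g=cv2.cvtColor(w['pixels'],cv2.COLOR_BGR2GRAY);y=int(proj(w,W(0,.048,.072))[1]);u=int(proj(w,W(-.035,.053,.072))[0])
print(y,u,g[y,u:u+80].tolist());print(T.round(3).tolist(),s['position'].round(4),s['ft_force'].round(1))
E
python3 pnp.py
```

```text
rows 164 200 bot 275.41083743842375 291.20098522167484 top 267.55467980295566 299.0748768472906
bottom clamp [-0.0137 -0.0021] 0.087 up [0.016 0.003] rel TCP tool [-0.011   0.0005  0.0427]
jaw [306.5 152.3] plate [266.6 151.9]
160 250 [35, 71, 128, 197, 224, 214, 209, 209, 169, 120, 30, 34, 36, 33, 25, 24, 24, 32, 93, 92, 89, 91, 89, 89, 87, 79, 211, 207, 205, 205, 204, 205, 204, 206, 202, 203, 203, 203, 201, 202, 201, 201, 201, 201, 203, 206, 207, 211, 130, 208, 206, 213, 105, 20, 17, 29, 34, 29, 23, 54, 107, 121, 132, 142, 156, 152, 152, 154, 93, 63, 79, 66, 72, 74, 67, 73, 106, 139, 133, 133]
[[0.351, 0.936, -0.006], [0.936, -0.35, 0.026], [0.022, -0.015, -1.0]] [0.5827 0.2834 0.1299] [-0.6  0.5 -1.4]
```

The cassette (x −13.7 mm) now sits mid-gap: jaw face about −2.5 mm and plate about −24.5 mm in my frame. Lowering between the jaws.

Call:
{"name": "send_rows", "arguments": {
  "steps": [
    {"claw":0,"offset":[0.001,0.0,0.02],"turn":0},
    {"claw":0,"offset":[0.001,0.0005,0.035],"turn":0},
    {"claw":0,"offset":[0.001,0.0008,0.045],"turn":0},
    {"claw":0,"offset":[0.001,0.0008,0.0515],"turn":0},
    {"claw":0,"offset":[0.001,0.0008,0.0515],"turn":0}
  ]
}}

```text
time: 16.77
position: [0.5832, 0.2853, 0.0778]
tool_rot: [-2.561, -1.776, -0.013]
ft_force: [0.4, 0.3, -0.2]
grip_width: 0.113
```

```bash
python3 pnp.py
```

```text
rows 164 199 bot 275.80213464696226 291.0079365079365 top 267.55500821018063 299.06349206349205
bottom clamp [-0.0138 -0.0001] 0.0348 up [0.016 0.005] rel TCP tool [-0.0112  0.0004  0.0434]
jaw [311.8 165.5] plate [260.1 164.9]
175 239 [68, 66, 58, 255, 251, 253, 252, 251, 251, 252, 240, 215, 110, 54, 57, 60, 60, 51, 43, 43, 42, 42, 38, 47, 138, 133, 130, 131, 131, 131, 130, 130, 132, 135, 80, 65, 61, 63, 63, 62, 62, 64, 61, 61, 60, 62, 61, 62, 61, 61, 60, 60, 59, 60, 55, 73, 133, 130, 130, 129, 128, 130, 129, 130, 131, 132, 132, 29, 31, 30, 40, 51, 52, 49, 47, 36, 92, 145, 175, 182]
[[0.351, 0.936, -0.007], [0.936, -0.35, 0.026], [0.022, -0.015, -1.0]] [0.5836 0.2854 0.0784] [ 0.1  0.4 -0.5]
```

No contact. Opening slightly so the cassette slides down guided by the fingers, then re-gripping.

Call:
{"name": "send_rows", "arguments": {
  "steps": [
    {"claw":0.0125,"offset":[0,0,0],"turn":0},
    {"claw":0.0125,"offset":[0,0,0],"turn":0},
    {"claw":0.0125,"offset":[0,0,0],"turn":0},
    {"claw":0.0125,"offset":[0,0,0],"turn":0}
  ]
}}

```text
time: 17.32
position: [0.5837, 0.2855, 0.0786]
tool_rot: [-2.561, -1.776, -0.015]
ft_force: [-0.0, 0.6, 0.1]
grip_width: 0.145
```

```bash
python3 pnp.py
```

```text
rows 158 226 bot 273.5754627181385 291.50883130618723 top 264.3589635113696 294.3928080380751
bottom clamp [-0.0138  0.0043] 0.0296 up [ 0.008 -0.12 ] rel TCP tool [-0.007   0.0004  0.0488]
jaw [310.9 166. ] plate [259.4 165.5]
176 238 [69, 68, 54, 183, 250, 253, 252, 251, 250, 252, 244, 221, 165, 50, 55, 55, 57, 53, 46, 40, 39, 40, 37, 31, 134, 129, 128, 128, 128, 127, 126, 129, 120, 62, 64, 61, 63, 63, 63, 62, 61, 60, 60, 62, 63, 58, 60, 60, 60, 59, 60, 61, 58, 59, 52, 86, 128, 128, 126, 127, 127, 126, 128, 125, 127, 129, 135, 31, 33, 30, 46, 53, 54, 49, 47, 32, 115, 149, 173, 181]
[[0.351, 0.936, -0.006], [0.936, -0.35, 0.026], [0.022, -0.015, -1.0]] [0.5836 0.2854 0.0785] [-0.4 -0.1 -0.2]
```

Run:
```python
from h import *
w=get_image('wrist');R=np.array([[.936,-.353],[.353,.936]]);O=np.array([.459,.463])
W=lambda x,y,z:np.r_[R.T@(np.array([x,y])+O),z]
for z in(.02,.03,.037,.12,.13,.137):print(z,proj(w,W(-.0188,.05,z)).round(1),proj(w,W(-.0088,.05,z)).round(1))
h=cv2.cvtColor(w['pixels'],cv2.COLOR_BGR2HSV);m=cv2.inRange(h,(105,130,30),(125,255,255))
for y in range(154,232,5):
  x=np.nonzero(m[y,240:330])[0]+240;print(y,(x.min(),x.max(),w['pixels'][y,283,0]) if len(x) else None)
```

```text
0.02 [276.  160.7] [291.8 160.8]
0.03 [275.4 162.4] [292.  162.5]
0.037 [274.9 163.7] [292.1 163.8]
0.12 [265.7 190.4] [294.1 190.6]
0.13 [263.8 196.2] [294.5 196.4]
0.137 [262.2 200.9] [294.9 201.1]
154 None
159 (np.int64(277), np.int64(291), np.uint8(118))
164 (np.int64(275), np.int64(291), np.uint8(120))
169 (np.int64(274), np.int64(292), np.uint8(117))
174 (np.int64(272), np.int64(292), np.uint8(121))
179 (np.int64(270), np.int64(293), np.uint8(117))
184 (np.int64(268), np.int64(293), np.uint8(135))
189 (np.int64(267), np.int64(294), np.uint8(246))
194 (np.int64(267), np.int64(293), np.uint8(244))
199 (np.int64(267), np.int64(293), np.uint8(242))
204 (np.int64(267), np.int64(293), np.uint8(238))
209 (np.int64(267), np.int64(294), np.uint8(234))
214 (np.int64(267), np.int64(294), np.uint8(243))
219 (np.int64(267), np.int64(294), np.uint8(181))
224 (np.int64(267), np.int64(294), np.uint8(113))
229 (np.int64(268), np.int64(294), np.uint8(249))
```

It has dropped fully onto the bed and stands upright (rows 158–186 match z 0.02–0.12), about 1.5 mm off in y. Re-gripping, lifting 2 mm, and setting it against the back jaw.

Call:
{"name": "send_rows", "arguments": {
  "squeeze": 30,
  "steps": [
    {"claw":0,"offset":[0,0,0],"turn":0},
    {"claw":0,"offset":[0,0,0],"turn":0},
    {"claw":0,"offset":[0,0,-0.002],"turn":0},
    {"claw":0,"offset":[-0.0015,0.003,-0.002],"turn":0},
    {"claw":0,"offset":[-0.0015,0.005,-0.002],"turn":0},
    {"claw":0,"offset":[-0.0015,0.006,-0.002],"turn":0},
    {"claw":0,"offset":[-0.0015,0.006,-0.002],"turn":0}
  ]
}}

```text
time: 18.3
position: [0.5887, 0.2818, 0.0803]
tool_rot: [-2.561, -1.776, -0.015]
ft_force: [0.3, -0.1, -2.0]
grip_width: 0.111
```

```bash
python3 st.py
```

```text
18.3 clamp [-0.0074  0.0088] z 0.0803 F [ 0.3 -0. ] -2.0 w 9.685208835414402
```

Call:
{"name": "send_rows", "arguments": {
  "steps": [
    {"claw":0,"offset":[0,0.0015,0],"turn":0},
    {"claw":0,"offset":[0,0.003,0],"turn":0},
    {"claw":0,"offset":[0,0.003,0],"turn":0}
  ]
}}

```text
time: 18.68
position: [0.5895, 0.2817, 0.0799]
tool_rot: [-2.558, -1.775, -0.01]
ft_force: [-5.1, 1.0, 1.1]
grip_width: 0.109
```

```bash
python3 st.py
```

```text
18.675 clamp [-0.0067  0.009 ] z 0.0799 F [-5.1 -0.8] 1.1 w 9.502608230559993
```

Contact with the back jaw at 5 N. Seating it down and releasing.

Call:
{"name": "send_rows", "arguments": {
  "steps": [
    {"claw":0,"offset":[0,0,0.002],"turn":0},
    {"claw":0,"offset":[0,0,0.0025],"turn":0},
    {"claw":0.014,"offset":[0,0,0.0015],"turn":0},
    {"claw":0.03,"offset":[0,0,0.0015],"turn":0},
    {"claw":0.03,"offset":[0,0,0.0015],"turn":0}
  ]
}}

```text
time: 19.3
position: [0.5899, 0.2815, 0.0783]
tool_rot: [-2.559, -1.775, -0.011]
ft_force: [0.3, 0.0, -0.2]
grip_width: 0.294
```

```bash
python3 st.py
python3 - <<'E'
from h import *
w=get_image('wrist');R=np.array([[.936,-.353],[.353,.936]]);O=np.array([.459,.463]);s=get_state();print(Ro.from_rotvec(s['tool_rot']).as_matrix().round(3).tolist(),s['position'])
W=lambda x,y,z:np.r_[R.T@(np.array([x,y])+O),z]
for z in(.02,.12):print(z,proj(w,W(-.0117,.05,z)).round(1),proj(w,W(-.0017,.05,z)).round(1))
h=cv2.cvtColor(w['pixels'],cv2.COLOR_BGR2HSV);m=cv2.inRange(h,(105,130,30),(125,255,255))
for y in range(150,212,4):
  x=np.nonzero(m[y,240:340])[0]+240;print(y,(x.min(),x.max(),w['pixels'][y,int(x.mean()),0]) if len(x) else None)
E
```

```text
19.3 clamp [-0.0062  0.0089] z 0.0783 F [0.3 0.1] -0.2 w 25.56590382507069
[[0.351, 0.936, -0.01], [0.936, -0.35, 0.027], [0.021, -0.019, -1.0]] [0.58972876 0.28154185 0.07827911]
0.02 [276.1 158.3] [291.9 158.4]
0.12 [264.8 186.6] [293.3 186.8]
150 None
154 None
158 (np.int64(275), np.int64(289), np.uint8(89))
162 (np.int64(273), np.int64(289), np.uint8(94))
166 (np.int64(272), np.int64(289), np.uint8(95))
170 (np.int64(270), np.int64(289), np.uint8(96))
174 (np.int64(268), np.int64(289), np.uint8(96))
178 (np.int64(266), np.int64(289), np.uint8(96))
182 (np.int64(263), np.int64(289), np.uint8(95))
186 (np.int64(262), np.int64(289), np.uint8(204))
190 (np.int64(262), np.int64(289), np.uint8(227))
194 (np.int64(262), np.int64(289), np.uint8(224))
198 (np.int64(262), np.int64(289), np.uint8(222))
202 (np.int64(262), np.int64(289), np.uint8(216))
206 (np.int64(262), np.int64(289), np.uint8(181))
210 (np.int64(262), np.int64(289), np.uint8(219))
```

The cassette stands upright and centred across the jaws (rows 158 and 186 match y = 0). Raising and returning to the crank, turned a quarter.

Call:
{"name": "send_rows", "arguments": {
  "steps": [
    {"claw":0.03,"offset":[0.001,-0.001,-0.03],"turn":0},
    {"claw":0.03,"offset":[0.0015,-0.0015,-0.08],"turn":0},
    {"claw":0.04,"offset":[0.003,-0.0027,-0.14],"turn":0},
    {"claw":0.05,"offset":[0.0,-0.03,-0.14],"turn":-0.18},
    {"claw":0.05,"offset":[-0.004,-0.06,-0.14],"turn":-0.36},
    {"claw":0.05,"offset":[-0.008,-0.09,-0.139],"turn":-0.54},
    {"claw":0.05,"offset":[-0.012,-0.12,-0.138],"turn":-0.72},
    {"claw":0.05,"offset":[-0.016,-0.15,-0.137],"turn":-0.9},
    {"claw":0.05,"offset":[-0.02,-0.18,-0.137],"turn":-1.08},
    {"claw":0.05,"offset":[-0.02,-0.18,-0.137],"turn":-1.26},
    {"claw":0.05,"offset":[-0.02,-0.18,-0.137],"turn":-1.44},
    {"claw":0.05,"offset":[-0.02,-0.18,-0.137],"turn":-1.57}
  ]
}}

```text
time: 20.85
position: [0.4157, 0.3221, 0.2183]
tool_rot: [-0.551, -3.078, -0.038]
ft_force: [-0.7, 0.1, 1.0]
grip_width: 0.572
```

```bash
cat > hd.py <<'E'
from h import *
s=get_state();R=np.array([[.936,-.353],[.353,.936]]);O=np.array([.459,.463]);T=Ro.from_rotvec(s['tool_rot']).as_matrix()
W=lambda x,y,z:np.r_[R.T@(np.array([x,y])+O),z]
print(s['time'],s['position'],'yaw',np.degrees(np.arctan2(T[1,1],T[0,1])),T.round(3).tolist())
w=get_image('wrist');h=cv2.cvtColor(w['pixels'],cv2.COLOR_BGR2HSV)
m=(((h[...,0]<6)|(h[...,0]>174))&(h[...,1]>150)&(h[...,2]>60)).astype(np.uint8)
n,_,st,ce=cv2.connectedComponentsWithStats(m)
for i in range(1,n):
  if st[i,4]>80:print('red',st[i].tolist(),ce[i].round(1))
for th in(190,200,210,220,230):
  a=np.radians(th);q=(32e-3*np.sin(a),.065+32e-3*np.cos(a));print(th,'tip',proj(w,W(-.195,*q)).round(1),'mid',proj(w,W(-.171,*q)).round(1))
a=np.radians(210);g=W(-.184,.032*np.sin(a),.065+.032*np.cos(a)-.0185);print('to grip',(T.T@(g-s['position'])).round(4))
E
python3 hd.py
```

```text
20.85 [0.41567226 0.32213316 0.21828742] yaw 69.6988061280877 [[-0.938, 0.347, -0.01], [0.347, 0.938, 0.027], [0.018, 0.022, -1.0]]
red [476, 123, 23, 46, 677] [487.9 146.1]
red [271, 174, 18, 53, 910] [279.5 199.9]
190 tip [289.9 176. ] mid [289.6 199.4]
200 tip [284.6 176.2] mid [284.4 199.7]
210 tip [279.5 176.5] mid [279.4 200.2]
220 tip [274.9 177. ] mid [274.9 200.9]
230 tip [270.8 177.6] mid [270.8 201.7]
to grip [-0.0035 -0.0053  0.1994]
```

The handle sits exactly at 210° (that is, 570°), so the clamp is about 25 mm open. Gripping it.

Call:
{"name": "send_rows", "arguments": {
  "squeeze": 45,
  "steps": [
    {"claw":0.05,"offset":[-0.0025,-0.0053,0.05],"turn":0},
    {"claw":0.05,"offset":[-0.0025,-0.0053,0.1],"turn":0},
    {"claw":0.05,"offset":[-0.0025,-0.0053,0.15],"turn":0},
    {"claw":0.05,"offset":[-0.0025,-0.0053,0.185],"turn":0},
    {"claw":0.05,"offset":[-0.0025,-0.0053,0.1994],"turn":0},
    {"claw":0.05,"offset":[-0.0025,-0.0053,0.1994],"turn":0},
    {"claw":0,"offset":[-0.0025,-0.0053,0.1994],"turn":0},
    {"claw":0,"offset":[-0.0025,-0.0053,0.1994],"turn":0},
    {"claw":0,"offset":[-0.0025,-0.0053,0.1994],"turn":0},
    {"claw":0,"offset":[-0.0025,-0.0053,0.1994],"turn":0}
  ]
}}

```text
time: 22.15
position: [0.4146, 0.322, 0.0193]
tool_rot: [-0.546, -3.08, -0.04]
ft_force: [0.6, 1.5, 0.2]
grip_width: 0.208
```

```bash
python3 st.py
python3 - <<'E'
from h import *
s=get_state();T=Ro.from_rotvec(s['tool_rot']).as_matrix();R=np.array([[.936,-.353],[.353,.936]]);O=np.array([.459,.463]);print(T.round(3).tolist())
g=lambda th:np.r_[R.T@(np.array([-.185,.032*np.sin(np.radians(th))])+O),.065+.032*np.cos(np.radians(th))-.0185]
for th in range(570,120,-30):print(th,(T.T@(g(th)-s['position'])).round(4))
E
```

```text
22.15 clamp [-0.1846 -0.0151] z 0.0193 F [0.1 1.7] 0.2 w 18.09485400865288
[[-0.939, 0.344, -0.009], [0.343, 0.939, 0.028], [0.018, 0.023, -1.0]]
570 [ 0.0002 -0.0004  0.0005]
540 [0.     0.0155 0.0052]
510 [-0.0001  0.0316  0.0012]
480 [ 0.      0.0436 -0.0102]
450 [ 0.0003  0.0482 -0.0261]
420 [ 0.0006  0.0443 -0.0422]
390 [ 0.0009  0.0329 -0.0542]
360 [ 0.0012  0.017  -0.0588]
330 [ 0.0012  0.0009 -0.0549]
300 [ 0.0011 -0.0111 -0.0435]
270 [ 0.0009 -0.0158 -0.0276]
240 [ 0.0006 -0.0119 -0.0115]
210 [ 0.0002 -0.0004  0.0005]
180 [0.     0.0155 0.0052]
150 [-0.0001  0.0316  0.0012]
```

Call:
{"name": "send_rows", "arguments": {
  "steps": [
    {"claw":0,"offset":[0,0.0155,0.0052],"turn":0},
    {"claw":0,"offset":[0,0.0316,0.0012],"turn":0},
    {"claw":0,"offset":[0,0.0436,-0.0102],"turn":0},
    {"claw":0,"offset":[0.0003,0.0482,-0.0261],"turn":0},
    {"claw":0,"offset":[0.0006,0.0443,-0.0422],"turn":0},
    {"claw":0,"offset":[0.0009,0.0329,-0.0542],"turn":0},
    {"claw":0,"offset":[0.0012,0.017,-0.0588],"turn":0},
    {"claw":0,"offset":[0.0012,0.0009,-0.0549],"turn":0},
    {"claw":0,"offset":[0.0011,-0.0111,-0.0435],"turn":0},
    {"claw":0,"offset":[0.0009,-0.0158,-0.0276],"turn":0},
    {"claw":0,"offset":[0.0006,-0.0119,-0.0115],"turn":0},
    {"claw":0,"offset":[0.0006,-0.0119,-0.0115],"turn":0}
  ]
}}

```text
time: 23.65
position: [0.4107, 0.3119, 0.0296]
tool_rot: [-0.545, -3.081, -0.042]
ft_force: [4.3, 3.1, -0.4]
grip_width: 0.194
```

```bash
python3 st.py
python3 - <<'E'
from h import *
s=get_state();T=Ro.from_rotvec(s['tool_rot']).as_matrix();R=np.array([[.936,-.353],[.353,.936]]);O=np.array([.459,.463])
g=lambda th:np.r_[R.T@(np.array([-.185,.032*np.sin(np.radians(th))])+O),.065+.032*np.cos(np.radians(th))-.0185]
for th in(240,225,210,195,180,165,150,142,135,130):print(th,(T.T@(g(th)-s['position'])).round(4))
t=get_image('top');c=get_image('scene');np.save('pics/m7.npy',[t,c],allow_pickle=True)
E
```

```text
23.65 clamp [-0.1847 -0.0259] z 0.0296 F [2.9 4.4] -0.4 w 16.88878560526826
240 [ 0.0002 -0.0013 -0.0009]
225 [0.     0.0036 0.0058]
210 [-0.0001  0.0101  0.011 ]
195 [-0.0003  0.0177  0.0144]
180 [-0.0004  0.026   0.0157]
165 [-0.0005  0.0343  0.0148]
150 [-0.0005  0.0421  0.0118]
142 [-0.0005  0.0459  0.0094]
135 [-0.0005  0.0489  0.0069]
130 [-0.0005  0.0508  0.0049]
```

Call:
{"name": "send_rows", "arguments": {
  "squeeze": 55,
  "steps": [
    {"claw":0,"offset":[0,0.0036,0.0058],"turn":0},
    {"claw":0,"offset":[0,0.0101,0.011],"turn":0},
    {"claw":0,"offset":[0,0.0177,0.0144],"turn":0},
    {"claw":0,"offset":[0,0.026,0.0157],"turn":0},
    {"claw":0,"offset":[0,0.0343,0.0148],"turn":0},
    {"claw":0,"offset":[0,0.0421,0.0118],"turn":0},
    {"claw":0,"offset":[0,0.0421,0.0118],"turn":0}
  ]
}}

```text
time: 24.62
position: [0.4254, 0.3505, 0.0181]
tool_rot: [-0.546, -3.08, -0.038]
ft_force: [4.2, -2.3, 1.3]
grip_width: 0.188
```

```bash
python3 st.py
python3 - <<'E'
from h import *
s=get_state();T=Ro.from_rotvec(s['tool_rot']).as_matrix();R=np.array([[.936,-.353],[.353,.936]]);O=np.array([.459,.463])
g=lambda th:np.r_[R.T@(np.array([-.185,.032*np.sin(np.radians(th))])+O),.065+.032*np.cos(np.radians(th))-.0185]
for th in(165,150,142,135,130,125):print(th,(T.T@(g(th)-s['position'])).round(4))
E
```

```text
24.625 clamp [-0.1846  0.0155] z 0.0181 F [ 4.8 -0.7] 1.3 w 16.390414197519085
165 [ 0.0003 -0.0067  0.0024]
150 [ 0.0002  0.0011 -0.0006]
142 [ 0.0003  0.0049 -0.003 ]
135 [ 0.0003  0.0078 -0.0056]
130 [ 0.0003  0.0098 -0.0076]
125 [ 0.0003  0.0115 -0.0098]
```

Call:
{"name": "send_rows", "arguments": {
  "steps": [
    {"claw":0,"offset":[0,0.0049,-0.003],"turn":0},
    {"claw":0,"offset":[0,0.0078,-0.0056],"turn":0},
    {"claw":0,"offset":[0,0.0082,-0.006],"turn":0},
    {"claw":0,"offset":[0,0.0082,-0.006],"turn":0}
  ]
}}

```text
time: 25.12
position: [0.4283, 0.3582, 0.0242]
tool_rot: [-0.546, -3.081, -0.038]
ft_force: [5.4, -2.3, -3.3]
grip_width: 0.189
```

```bash
python3 st.py
```

```text
25.125 clamp [-0.1845  0.0237] z 0.0242 F [ 5.9 -0.2] -3.3 w 16.424621006224942
```

Release, raise and check.

Call:
{"name": "send_rows", "arguments": {
  "steps": [
    {"claw":0.05,"offset":[0,0,0],"turn":0},
    {"claw":0.05,"offset":[0,0,0],"turn":0},
    {"claw":0.05,"offset":[0,0,0],"turn":0},
    {"claw":0.05,"offset":[0,0,-0.05],"turn":0},
    {"claw":0.05,"offset":[0,0,-0.11],"turn":0},
    {"claw":0.05,"offset":[0,0,-0.17],"turn":0},
    {"claw":0.05,"offset":[0,0,-0.23],"turn":0},
    {"claw":0.05,"offset":[0,0,-0.27],"turn":0},
    {"claw":0.05,"offset":[0,0,-0.27],"turn":0}
  ]
}}

```text
time: 26.25
position: [0.4315, 0.3526, 0.2985]
tool_rot: [-0.545, -3.085, -0.048]
ft_force: [0.9, 0.4, -0.1]
grip_width: 0.575
```

```bash
sed -i 's/(190,200,210,220,230)/(120,128,135,142,150)/' hd.py; python3 hd.py
python3 - <<'E'
from h import *
w=get_image('wrist');t=get_image('top');c=get_image('scene')
R=np.array([[.936,-.353],[.353,.936]]);O=np.array([.459,.463]);W=lambda x,y,z:np.r_[R.T@(np.array([x,y])+O),z]
for y in(-.05,.05):print('cassette top ends pred wrist',proj(w,W(-.0067,y,.12)).round(1),'top',proj(t,W(-.0067,y,.12)).round(1))
p=np.zeros((600,800,3),np.uint8);p[:420,:400]=w['pixels'][:,80:480]
u,v=proj(t,W(-.04,0,.08)).astype(int);p[:400,400:]=cv2.resize(t['pixels'][v-40:v+40,u-40:u+40],(400,400),interpolation=cv2.INTER_CUBIC)
u,v=proj(c,W(-.04,0,.08)).astype(int);p[420:,:400]=cv2.resize(c['pixels'][v-20:v+25,u-50:u+50],(400,180))
p[400:,500:]=cv2.resize(t['pixels'][195:255,285:355],(300,200));cv2.imwrite('pics/end.png',p)
E
```

```text
26.25 [0.43150862 0.35259681 0.2985132 ] yaw 69.9413708001259 [[-0.939, 0.343, -0.003], [0.343, 0.939, 0.032], [0.014, 0.029, -0.999]]
red [414, 122, 18, 38, 446] [422.9 141. ]
red [273, 161, 15, 43, 625] [280.  181.9]
120 tip [285.7 163.3] mid [285.4 183.4]
128 tip [283.5 162.9] mid [283.2 182.8]
135 tip [281.2 162.6] mid [281.  182.4]
142 tip [278.8 162.3] mid [278.6 182. ]
150 tip [275.7 162. ] mid [275.5 181.6]
to grip [ 0.0007 -0.043   0.2786]
cassette top ends pred wrist [216.2 343.9] top [187.8 218.8]
cassette top ends pred wrist [307.5 343.4] top [159.6 213.8]
```

View pics/end.png

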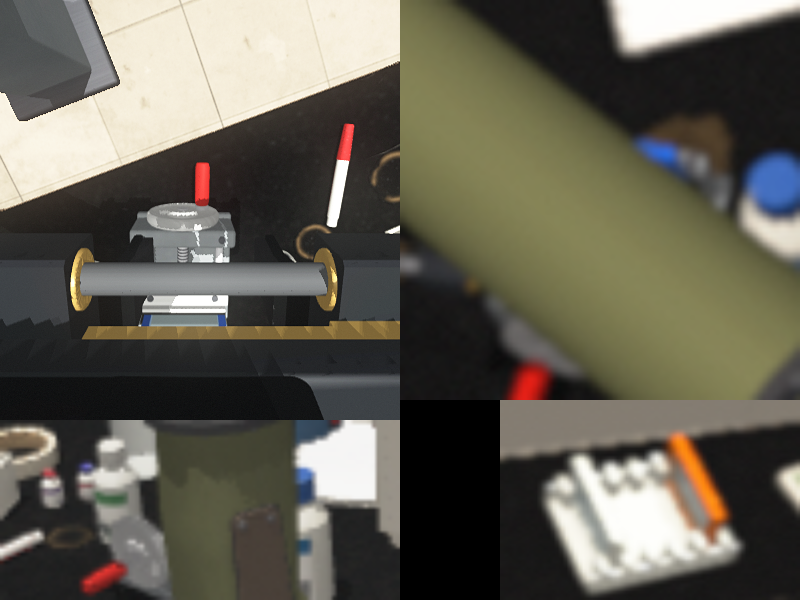

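The last picture shows the cassette behind the plate, with its ends at (145,320) and (226,320) matching the plate's ends. Both bottles are standing, and orange and white are still in the rack. The handle, by its column, is at about 137°, where 135° is wanted. Handing in.

```bash
python3 -c "
from bench import *
print(close_job())"
```

```text
the job is handed in; nothing more can be done
None
```

The blue cassette is standing on the clamp's bed against the back jaw, held by the half-compressed springs, and the job is handed in at about 26 s of the 72 s.

I wound the clamp open to about 25 mm, lifted the blue cassette out of the rack and stood it upright on the bed, lightly touching the back jaw. I then wound the wheel shut to about a quarter turn past where the plate should meet it.

**Last checks**
- **Handle angle:** it read about 133° from the tool position and about 137° from the wrist image; the target was 135°. That works out to roughly 4 mm of spring compression. I judged it from the angle alone and did not see the plate's travel directly.
- **Cassette:** its ends line up with the plate's ends in the last picture. I saw it upright on the bed before clamping; after clamping, only its top was visible.
- **Surroundings:** the orange and white cassettes are still in the rack. Both bottles are standing and look unmoved, but I compared them only by eye.

**What went wrong on the way**
- The gripper pressed on something, probably the analyser, with about 17 N while looking at the rack.
- The first attempt to lower the cassette landed on a jaw's top edge. It read 47 N at the wrist, and the cassette slipped 28 mm in the grip. I took this as a load on the held cassette, not on the gripper's body, but I could not confirm that. I re-centred the cassette, let it slide down between the fingers onto the bed, and gripped it again.

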